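# Push the wide bench stops down out of the way

## Robot

A 6-joint arm with a two-finger parallel gripper is mounted at the origin on the work surface. World frame = base frame: x ahead of the robot, y to its left, z up, the work surface at z = 0. Lengths are in mm, angles in rad, forces in N, time in s.
With the tool pointing down it reaches from about 350 to 775 mm from the base axis. Payload 7.3 kg.
Tool frame: the origin (TCP) lies at the very end of the fingers, on their centre line; the grasp point (between the pads) lies 19 mm behind it (pinch_z is the distance from the TCP to the grasp point, in mm); z points along the fingers, y is the direction in which the jaws open and shut (so a half turn about z gives the same grasp; the last joint's range is limited). The gripper opens to 92 mm and grips with 3 to 60 N. Pads are 19 mm wide; open, the fingers measure 130 mm over their backs; the gripper's body (75 mm by 190 mm) begins 47 mm behind the grasp point.
Start: joints at [1.025, 0.342, 1.524, -0, 1.275, -0.146], TCP at [204.337, 483.626, 193.041] pointing down, gripper open.
Joint ranges: [-2.53, 2.53], [-0.77, 2.02], [0.04, 2.7], [-1, 4.14], [0.28, 2.66], [-3.11, 3.11]. Speed limits (rad/s): [2.57, 2.57, 3.14, 3.14, 3.14, 3.14].

## Interface

Orientations are given as [roll, pitch, yaw] about the fixed x, y, z axes, in that order (R = Rz(yaw) Ry(pitch) Rx(roll)).
In Python, from plant import * gives the robot as it stands.
- The arm moves only by the tool step_arm, never from a script. Its argument "moves" is one flat list of numbers, 7 for each row, row after row: the shift along the tool's x, y, z scaled (see below), then the turn, a rotation vector about the tool's x, y, z scaled (see below), then the closure, from -1 (fully open) to 1 (shut). A call has 1 to 8 rows; each row shifts and turns the pose as measured when the row begins, along the tool's axes as they then stand; what a row does not reach is not made up. The controller multiplies each number of a shift by 2 cm and each number of a turn by 4 degrees. A row lasts 1/12 s, in which the tool goes at most 41.7 mm and 7.16 degrees, less where a joint would pass 70% of its speed; a pose out of reach is approached as far as the arm can. A call with a number of a shift or a turn outside -1 to 1 is refused whole. A call with a gripper value outside its range is refused whole. The fingers move at their own pace and stop on an object; the grip force is fixed at half the most. Time passes only in rows, so rows that do not move let the fingers close. It gives the time, the measured TCP pose, the force and the opening at its end, in the units of the state.
- get_obs(): the state, without advancing time (a new reading comes with each control period).
- capture(name): name is "scene" or "top"; returns the picture (400x640x3 uint8, red, green, blue); there is no depth.
- get_calibration(name): a dict with "mtx" (3x3 intrinsics, pixels), "k1" (the pictures are not rectified: a ray, as slopes to the right and down, at radius r is drawn at 1 + k1 r^2 times it, then the intrinsics apply), "eye" and "orientation" of the camera in the world. Camera axes: x right, y down, z forward; pixel columns grow to the right and rows downward; lengths in mm; the calibration is good to about 2 mm. A picture is of the moment at which its call begins. get_calibration takes no time and is no camera call.
- close_job(): hands the job in, once; it reports no verdict.
The state is a dict: "time": time; "joint_positions": joint angles; "dq": joint speeds; "tau": joint torques, N m; "tool_pos": TCP position; "tcp_rot": TCP orientation; "contact_force": force on the tool from outside, world axes, zero at the start; "moment": the same for the moment, N m; "grip_width": finger opening in mm.
Only numpy, scipy, OpenCV 4.12 (cv2) and the standard library are available. Lean on these libraries where they do the work, as an engineer would, in place of code of your own. Each camera call takes 0.05 s, during which the arm holds its last target.

## Task

The next board has to pass over the two wide-headed bench stops, so push both of them straight down, gently, with the fingertips until their heads sit fully home on the slab. Leave the three round dogs standing exactly as they are, do not pull or lift anything, and leave the pencil, offcut and tools where they lie; then draw back clear.

Things in the scene. Friction and masses are not known exactly. Their poses are not given: they have to be found in the camera images.
- slab: Fixed slab of pale wood lying on the bench, 240 (x) x 380 (y) x 50 mm high, with six 23 mm holes in two rows of three. Origin under its centre; its top is 50 mm above the origin. Its own x and y axes lie along its edges. Hole centres in its frame: x = -55 or +55 mm, y = -115, 0 or +115 mm. Five of the holes, in any arrangement, carry a stop or dog; the sixth (x = +55, y = 0) is empty and the offcut lies over it.
- stop_a_base: Hole of one of the two wide-headed bench stops, with the stop in it. Fixed; origin at the centre of the hole, on the slab's top (50 mm above the table). Axes as the slab's. In force rules it stands for the stop itself.
- stop_a (a joint): How far this wide-headed stop is pushed down, m: 0 as fully raised, 0.020 fully home (head sitting on the slab, a hard stop); negative if pulled up. Starts at 0 to 0.005. Held only by friction of about 7 N: it stays where it is left and has no spring.
- stop_a_top (a point): Centre of the flat top of this stop's head. The head is a rectangular wooden bar, 28 mm (x) x 60 mm (y, along the slab's long side) x 12 mm thick, on a 19 mm round stem. The top is 32 mm above the slab's top minus the joint value: 12 mm above it when home.
- stop_b_base: Hole of one of the two wide-headed bench stops, with the stop in it. Fixed; origin at the centre of the hole, on the slab's top (50 mm above the table). Axes as the slab's. In force rules it stands for the stop itself.
- stop_b (a joint): How far this wide-headed stop is pushed down, m: 0 as fully raised, 0.020 fully home (head sitting on the slab, a hard stop); negative if pulled up. Starts at 0 to 0.005. Held only by friction of about 7 N: it stays where it is left and has no spring.
- stop_b_top (a point): Centre of the flat top of this stop's head. The head is a rectangular wooden bar, 28 mm (x) x 60 mm (y, along the slab's long side) x 12 mm thick, on a 19 mm round stem. The top is 32 mm above the slab's top minus the joint value: 12 mm above it when home.
- dog_1_base: Hole of one of the three round bench dogs, to be left alone. Fixed; origin at the centre of the hole, on the slab's top. In force rules it stands for the dog itself.
- dog_1_top (a point): Centre of the flat top of this round dog's head (wooden disc, 28 mm diameter, 12 mm thick, on a 19 mm stem). Stands 27 to 32 mm above the slab's top; slides down if pushed with about 7 N.
- dog_2_base: Hole of one of the three round bench dogs, to be left alone. Fixed; origin at the centre of the hole, on the slab's top. In force rules it stands for the dog itself.
- dog_2_top (a point): Centre of the flat top of this round dog's head (wooden disc, 28 mm diameter, 12 mm thick, on a 19 mm stem). Stands 27 to 32 mm above the slab's top; slides down if pushed with about 7 N.
- dog_3_base: Hole of one of the three round bench dogs, to be left alone. Fixed; origin at the centre of the hole, on the slab's top. In force rules it stands for the dog itself.
- dog_3_top (a point): Centre of the flat top of this round dog's head (wooden disc, 28 mm diameter, 12 mm thick, on a 19 mm stem). Stands 27 to 32 mm above the slab's top; slides down if pushed with about 7 N.
- pencil: Loose flat carpenter's pencil, 12 x 150 x 7 mm with a 14 mm longer point at +y, lying on the slab between the two rows of holes, along the slab's y. Origin under its centre. Leave alone.
- offcut: Loose offcut of pale wood, 36 x 50 x 22 mm high, lying on the slab over the empty hole or close to it. Origin under its centre. Leave alone.
- mallet: Loose carver's mallet lying on the table left of the slab: round head 80 mm across and 110 mm long towards its x, handle 160 mm towards -x. Origin under the joint of head and handle. Leave alone.
- gouge: Loose gouge lying on the table to the right: handle 110 mm towards its -x, blade 125 mm towards +x, 28 mm high. Origin under the end of the handle. Leave alone.
- rasp: Loose rasp lying on the table to the left: blade 240 mm towards its x, black handle 110 mm towards -x, 24 mm high. Origin under the joint. Leave alone.
- spokeshave: Loose spokeshave on the table near the robot, right: 240 mm along its y, 30 mm wide, 30 mm high. Origin under its centre. Leave alone.
- bench_brush: Loose bench brush lying on the table to the right, along its x. Origin on its underside. Leave alone.
- wax_tin: Loose round steel tin, 72 mm diameter, 45 mm high, on the table far left. Origin under its centre. Leave alone.

How it is judged (in metres and radians):
At the end, for the whole second after the job is handed in: Both wide-headed stops are pushed down to within 3 mm of fully home (joint over 0.017) and at rest; each round dog's top is within 3 mm and each loose thing within 15 mm of where it was at the start (value of joint each of stop_a, stop_b above 0.017 m and velocity of joint each of stop_a, stop_b below 0.002 m/s and distance of each of dog_1_top, dog_2_top, dog_3_top from where it was at the start of the episode below 0.003 m and distance of each of pencil, offcut, mallet, gouge, rasp, spokeshave, bench_brush, wax_tin from where it was at the start of the episode below 0.015 m); the robot touches nothing.
It fails at once if a round dog is pushed down or pulled up by more than 3 mm (distance of any of dog_1_top, dog_2_top, dog_3_top from where it was at the start of the episode above 0.003 m).
It fails at once if a stop is pulled up out of its hole, more than 3 mm above fully raised (value of joint any of stop_a, stop_b below -0.003 m).
It fails at once if a stop is pressed or struck hard (over 45 N) (contact force between anything else and stop_a_base above 45 N or contact force between anything else and stop_b_base above 45 N).
It fails at once if a stop is pressed with the arm or the gripper's body instead of the fingers (contact force between the arm and stop_a_base above 1 N or contact force between the arm and stop_b_base above 1 N).
It fails at once if a bystander (pencil, offcut or tool) is moved more than 15 mm (distance of any of pencil, offcut, mallet, gouge, rasp, spokeshave, bench_brush, wax_tin from where it was at the start of the episode above 0.015 m).
It also fails if it takes over 38 s, if anything falls off the work surface, if the arm or the gripper's body presses on something with over 40 N, if the wrist force passes 120 N, or if a joint passes its speed limit or range.

## Working session

There is one attempt and no reset: what is moved stays moved. The work goes in short steps, Python scripts to look and compute and a tool call to move; the robot and the scene stay as the last step left them, time stands still between calls to the robot, and variables do not carry over. Pictures are saved under pics/ and viewed, and the job is handed in when it is done.

Besides the shell and the picture viewer there is one more tool, called after ">>>" in YAML: its name, and indented under it one key for each argument. step_arm: Moves the arm, as the interface text tells. Shifts and turns lie within -1 to 1; 1 stands for 2 cm of shift or 4 degrees of turn. Its arguments: {"type":"object","properties":{"moves":{"type":"array"}},"required":["moves"]}

```bash
mkdir -p pics
python3 - <<'E'
from plant import *
import cv2
for n in("scene","top"):
    im=capture(n); cv2.imwrite(f"pics/{n}0.png",im[:,:,::-1]); print(get_calibration(n))
print(get_obs())
E
```

```text
{'mtx': array([[493.75207206,   0.        , 322.15788677],
       [  0.        , 493.75207206, 196.82815238],
       [  0.        ,   0.        ,   1.        ]]), 'k1': -0.007954955214477043, 'eye': array([1237.8957345 ,  846.11304978, 1217.84458613]), 'orientation': array([-2.36525063,  0.01314524,  2.38940459])}
{'mtx': array([[455.61409602,   0.        , 318.01664625],
       [  0.        , 455.61409602, 202.00411554],
       [  0.        ,   0.        ,   1.        ]]), 'k1': -0.0060133893133381, 'eye': array([ 324.29923378,   15.28358507, 1367.16376095]), 'orientation': array([-3.0364341 , -0.03001131, -1.54269041])}
{'time': 0.1, 'joint_positions': array([ 1.02501811e+00,  3.42653737e-01,  1.52490173e+00, -2.00440143e-05,
        1.27538335e+00, -1.45976387e-01]), 'dq': array([-1.18669724e-04, -3.62920220e-03, -2.81140986e-03,  5.98141106e-07,
        2.38458694e-03, -1.24314141e-03]), 'tau': array([ 2.25886135e-03, -4.32002807e+01, -2.44694316e+01,  7.20862881e-02,
        5.26738772e-02, -2.38934189e-05]), 'tool_pos': array([204.11600904, 483.26727664, 192.42102343]), 'tcp_rot': array([-3.14025802e+00, -1.76846266e-04,  2.74179656e+00]), 'contact_force': array([-0.44808729,  0.39706314, -0.68357295]), 'moment': array([ 0.01972863, -0.03749333, -0.04572562]), 'grip_width': 91.87525715654272}
```

View pics/scene0.png

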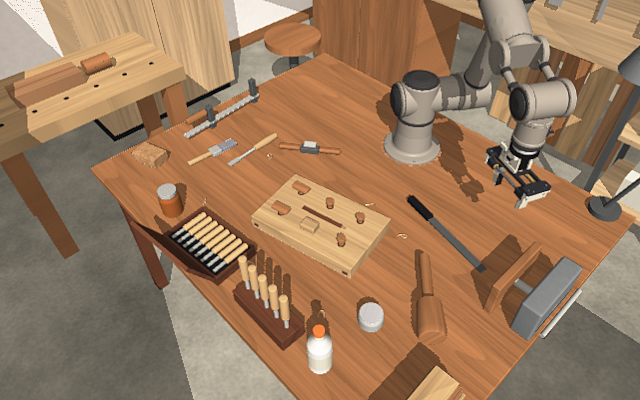

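View pics/top0.png

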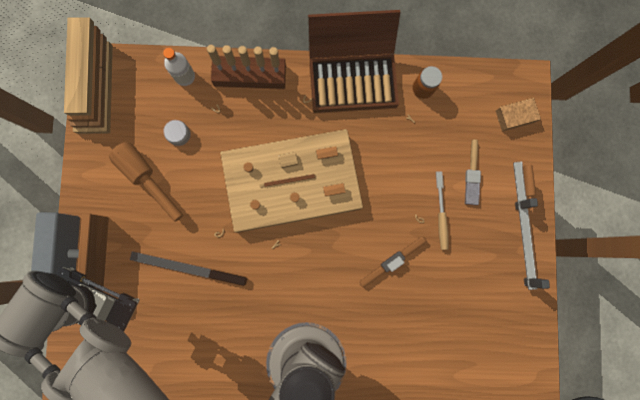

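```bash
cat > h.py <<'E'
import numpy as np, cv2
from scipy.spatial.transform import Rotation as Ro
from plant import *
def ray(n,uv):
    c=get_calibration(n); K=c['mtx']
    p=np.array([(uv[0]-K[0,2])/K[0,0],(uv[1]-K[1,2])/K[1,1]])
    q=p.copy()
    for _ in range(5): q=p/(1+c['k1']*(q@q))
    return c['eye'],Ro.from_euler('xyz',c['orientation']).as_matrix()@np.array([*q,1])
def onz(n,uv,z):
    e,d=ray(n,uv); return e+d*(z-e[2])/d[2]
def tri(uv1,uv2):
    e1,d1=ray('top',uv1);e2,d2=ray('scene',uv2)
    s=np.linalg.lstsq(np.c_[d1,-d2],e2-e1,rcond=None)[0]
    a=e1+s[0]*d1;b=e2+s[1]*d2
    return (a+b)/2,np.linalg.norm(a-b)
E
python3 - <<'E'
from h import *
t=cv2.imread('pics/top0.png');s=cv2.imread('pics/scene0.png')
cv2.imwrite('pics/tc.png',cv2.resize(t[120:240,210:370],None,fx=5,fy=5,interpolation=cv2.INTER_CUBIC))
cv2.imwrite('pics/sc.png',cv2.resize(s[165:285,240:400],None,fx=5,fy=5,interpolation=cv2.INTER_CUBIC))
# slab mask
hsv=cv2.cvtColor(t,cv2.COLOR_BGR2HSV)
for p in [(300,215),(327,153),(334,189),(300,240),(249,168),(289,160)]: print(p,hsv[p[1],p[0]])
E
```

```text
(300, 215) [ 17 115 191]
(327, 153) [ 13 148 157]
(334, 189) [ 13 153 163]
(300, 240) [ 14 156 149]
(249, 168) [ 14 148 160]
(289, 160) [ 17 115 182]
```

View pics/tc.png

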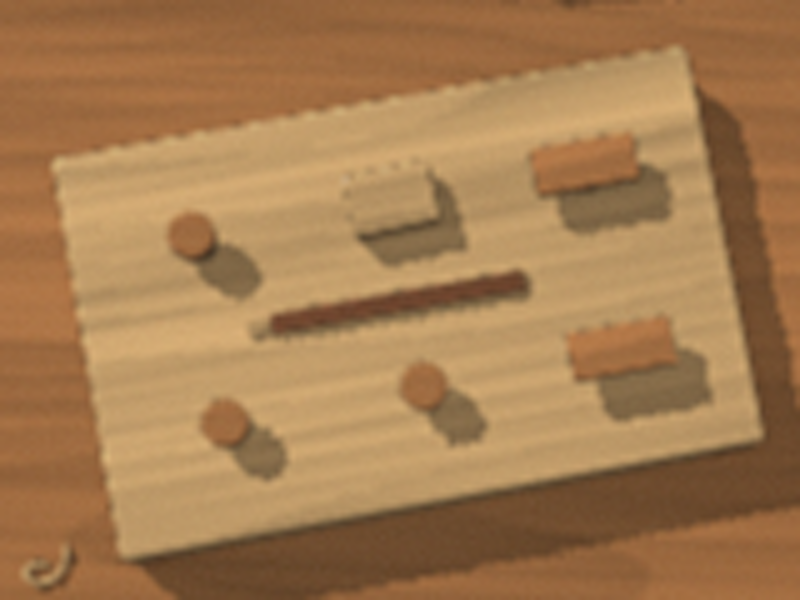

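View pics/sc.png

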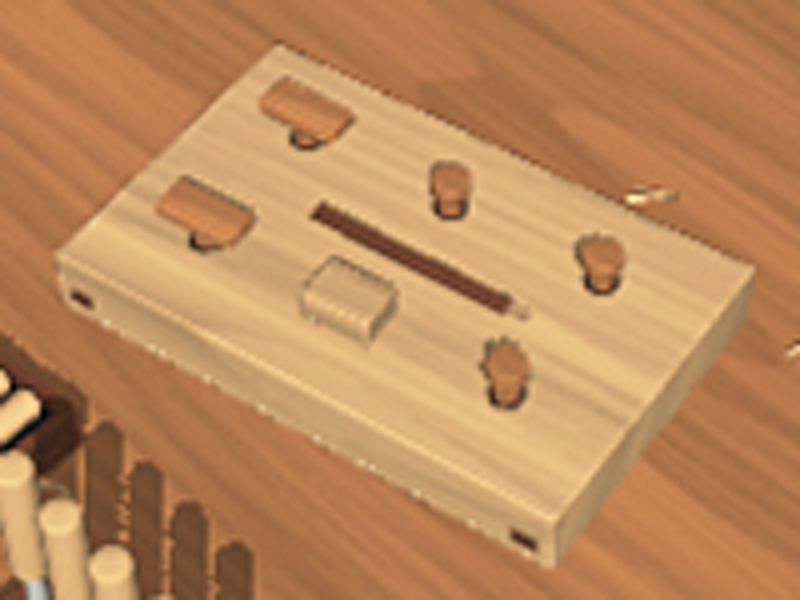

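Run:
```python
from h import *
o=lambda p:(np.array(p)+.5)/5-.5+np.array([210,120]); os_=lambda p:(np.array(p)+.5)/5-.5+np.array([240,165])
C=[onz('top',o(p),50) for p in [(55,160),(685,47),(762,438),(122,557)]]
for c in C: print(c.round(1))
c=np.mean(C,0); print('centre',c)
for a,b in((0,1),(3,2)):
    d=C[a]-C[b]; print('y edge',np.linalg.norm(d),np.degrees(np.arctan2(d[1],d[0]))-90)
for a,b in((0,3),(1,2)):
    d=C[a]-C[b]; print('x edge',np.linalg.norm(d),np.degrees(np.arctan2(d[1],d[0])))
d=C[0]+C[3]-C[1]-C[2]; y=np.arctan2(d[1],d[0])-np.pi/2; R=Ro.from_euler('z',y).as_matrix();print('yaw',y)
for x in(55,-55): print('hole',c+R@[x,-115,0])
P={'far':((585,163),(308,107)),'near':((622,348),(205,212)),}
P={'far(+x)':((585,163),(205,212)),'near(-x)':((622,348),(306,107)),'dogc':((424,385),(452,180)),'dog3':((226,422),(601,250)),'dog4':((191,236),(505,357))}
for k,(a,b) in P.items(): print(k,tri(o(a),os_(b)),onz('top',o(a),80), R.T@(tri(o(a),os_(b))[0]-c))
# stop colour mask
t=cv2.imread('pics/top0.png');hsv=cv2.cvtColor(t,cv2.COLOR_BGR2HSV)
g=get_obs();print(g['tool_pos'],g['tcp_rot'])
```

```text
[603.7 268.7  50. ]
[684.6 -99.   50. ]
[ 453.2 -148.9   50. ]
[373.1 218.7  50. ]
centre [528.67743822  59.90374153  50.        ]
y edge 376.4854204428582 12.414078276310349
y edge 376.267876203189 12.291212911972792
x edge 235.92514478941914 12.23263542261939
x edge 236.73280095430215 12.180393091413087
yaw 0.21559464681431972
hole [607.0059126  -40.66787525  50.        ]
hole [499.55248353 -64.19999336  50.        ]
far(+x) (array([607.92863765, -41.19178298,  75.15778698]), np.float64(2.265804881999357)) [606.05486619 -40.16802425  80.        ] [  55.78928466 -115.70917597   25.15778698]
near(-x) (array([500.51143751, -65.1802783 ,  79.08122969]), np.float64(2.8133520749836327)) [499.40331231 -64.09886207  80.        ] [ -54.27295716 -116.16273815   29.08122969]
dogc (array([475.59100695,  47.52776876,  76.05421698]), np.float64(1.593156693438258)) [474.58467113  48.0098333   80.        ] [-54.50501755  -0.73276856  26.05421698]
dog3 (array([451.32442179, 158.05734127,  78.29817149]), np.float64(3.5113136384760315)) [449.97907029 159.16816317  80.        ] [-54.56440693 112.4292835   28.29817149]
dog4 (array([557.32576245, 181.42088581,  82.12383216]), np.float64(5.22261702580244)) [555.9252764  183.60802892  80.        ] [ 53.98105878 112.57525539  32.12383216]
[204.11600904 483.26727664 192.42102343] [-3.14025802e+00 -1.76846266e-04  2.74179656e+00]
```

>>> step_arm:
  moves: [-1,-0.8,0,0,0,0,1,-1,-0.8,0,0,0,0,1,-1,-0.8,0,0,0,0,1,-1,-0.8,0,0,0,0,1,-1,-0.8,0,0,0,0,1,-1,-0.8,0,0,0,0,1,-1,-0.8,0,0,0,0,1,-1,-0.8,0,0,0,0,1]

```text
time: 0.77
tool_pos: [301.5, 298.1, 189.0]
tcp_rot: [-3.135, -0.004, 2.75]
contact_force: [0.7, 0.7, 0.4]
grip_width: 43.3
```

>>> step_arm:
  moves: [-1,-0.8,0,0,0,0,1,-1,-0.8,0,0,0,0,1,-1,-0.8,0,0,0,0,1,-1,-0.8,0,0,0,0,1,-1,-0.8,0,0,0,0,1,-1,-0.8,0,0,0,0,1,-1,-0.8,0,0,0,0,1,-1,-0.8,0,0,0,0,1]

```text
time: 1.43
tool_pos: [401.9, 108.5, 187.6]
tcp_rot: [-3.133, -0.007, 2.751]
contact_force: [1.0, -0.3, -0.1]
grip_width: 0.5
```

>>> step_arm:
  moves: [-1,-0.8,-0.1,0,0,0,1,-1,-0.8,-0.1,0,0,0,1,-1,-0.8,-0.1,0,0,0,1,-1,-0.8,0,0,0,0,1,-1,-0.8,0,0,0,0,1,-1,-0.8,0,0,0,0,1,-1,-0.8,0,0,0,0,1,0,0,0,0,0,0,1]

```text
time: 2.1
tool_pos: [491.7, -60.9, 191.3]
tcp_rot: [-3.131, -0.01, 2.747]
contact_force: [0.1, -0.2, -0.1]
grip_width: 0.1
```

>>> step_arm:
  moves: [0,0,0,0,0,-1,1,0,0,0,0,0,-1,1,0,0,0,0,0,-1,1,0,0,0,0,0,-1,1,0,0,0,0,0,-1,1,0,0,0,0,0,-1,1,0,0,0,0,0,-1,1,0,0,0,0,0,-1,1]

```text
time: 2.77
tool_pos: [488.0, -59.1, 187.7]
tcp_rot: [3.139, -0.023, -2.957]
contact_force: [0.4, -0.1, -0.5]
grip_width: 0.4
```

```bash
cat >> h.py <<'E'
def need(p,yaw):
    g=get_obs(); R=Ro.from_euler('xyz',g['tcp_rot']); T=Ro.from_euler('xyz',[np.pi,0,yaw])
    d=R.inv().apply(np.array(p)-g['tool_pos'])
    print('t',g['time'],g['tool_pos'].round(1),'units',(d/20).round(2),(np.degrees((R.inv()*T).as_rotvec())/4).round(2),g['contact_force'].round(1))
E
python3 - <<'E'
from h import *
need([499.8,-64.5,150],.2156-np.pi)
E
```

```text
t 2.7667 [488.  -59.1 187.7] units [-0.57 -0.38  1.87] [ 0.04 -0.33 -0.45] [ 0.4 -0.1 -0.5]
```

>>> step_arm:
  moves: [-0.3,-0.2,0.5,0,-0.35,-0.5,1,-0.3,-0.2,0.5,0,0,0,1,0,0,0.5,0,0,0,1,0,0,0.4,0,0,0,1,0,0,0,0,0,0,1]

```text
time: 3.18
tool_pos: [500.5, -62.2, 146.6]
tcp_rot: [3.137, -0.001, -2.919]
contact_force: [-0.0, -0.6, 0.0]
grip_width: 0.3
```

Run:
```python
from h import *
need([499.8,-64.5,90],.2156-np.pi)
for n in("scene","top"):
    im=capture(n)[:,:,::-1]; im=im[165:285,240:400] if n=="scene" else im[120:240,210:370]
    cv2.imwrite(f"pics/{n}1.png",cv2.resize(im,None,fx=4,fy=4))
```

```text
t 3.1833 [500.5 -62.2 146.6] units [ 0.06 -0.12  2.83] [ 0.07 -0.01  0.1 ] [-0.  -0.6  0. ]
```

View pics/scene1.png

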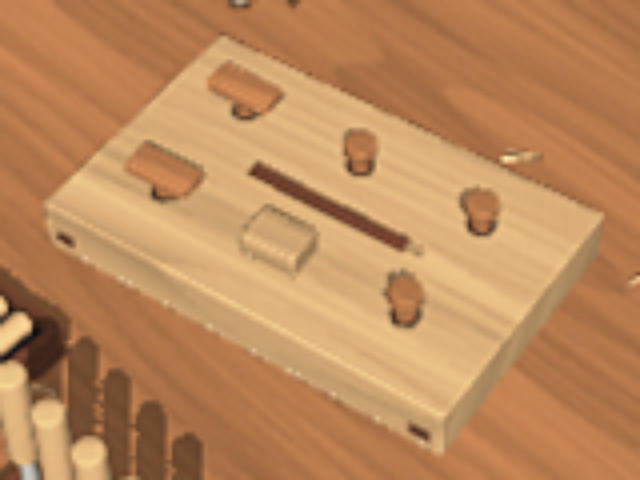

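Run:
```python
from h import *
im=capture("scene")[:,:,::-1]; cv2.imwrite("pics/scene2.png",im)
```

```text
(no output)
```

View pics/scene2.png

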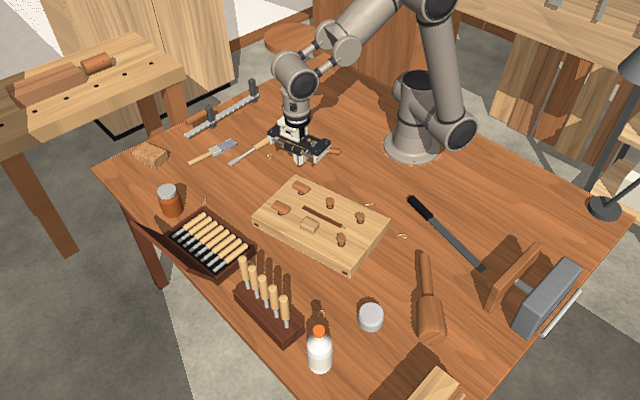

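View pics/top1.png

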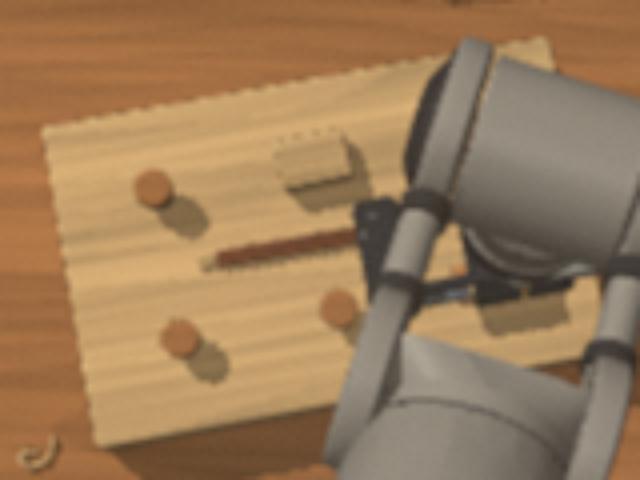

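Run:
```python
from h import *
def proj(n,p):
    c=get_calibration(n);R=Ro.from_euler('xyz',c['orientation']).as_matrix();q=R.T@(np.array(p)-c['eye']);s=q[:2]/q[2];s=s*(1+c['k1']*(s@s));K=c['mtx'];return s*K[0,0]+K[:2,2]
for p in([500.5,-62.2,146.6],[500.5,-62.2,212],[500,-64,80],[607,-41,80]): print(proj('scene',p),proj('top',p))
s=cv2.imread('pics/scene2.png')[100:220,230:390]
cv2.imwrite('pics/s2c.png',cv2.resize(s,None,fx=5,fy=5,interpolation=cv2.INTER_CUBIC))
```

```text
[300.92596938 171.43795654] [334.9053164  185.50963802]
[300.00551804 155.94054175] [336.60928024 181.91817363]
[301.56242749 185.96164491] [333.97051442 188.99168602]
[281.10529278 205.89450643] [326.89731294 151.88719627]
```

View pics/s2c.png

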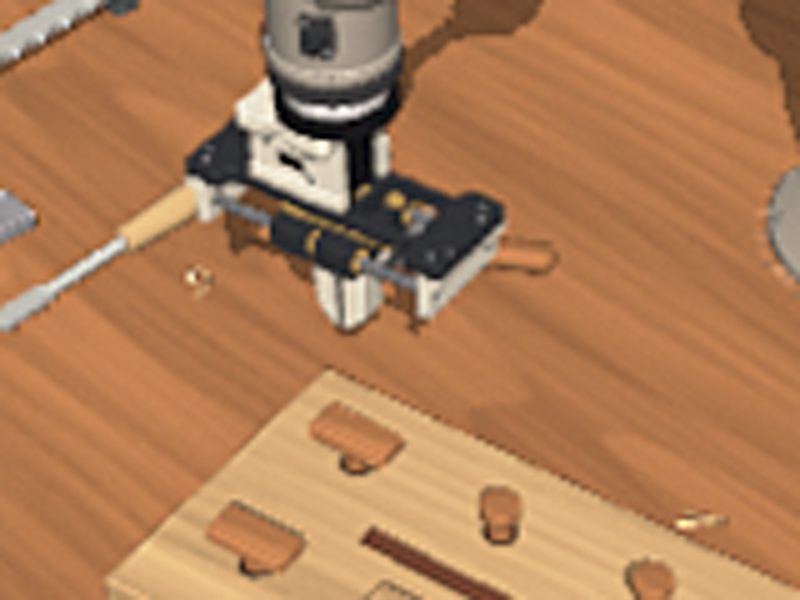

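>>> step_arm:
  moves: [0,-0.1,0.5,0,0,0,1,0,0,0.5,0,0,0,1,0,0,0.5,0,0,0,1,0,0,0.5,0,0,0,1,0,0,0,0,0,0,1]

```text
time: 3.75
tool_pos: [503.3, -65.0, 106.5]
tcp_rot: [3.141, 0.006, -2.92]
contact_force: [-1.1, 0.7, -0.5]
grip_width: 0.1
```

Run:
```python
from h import *
need([499.8,-64.5,90],.2156-np.pi)
s=capture("scene")[130:230,240:400,::-1]
cv2.imwrite('pics/s3c.png',cv2.resize(s,None,fx=5,fy=5,interpolation=cv2.INTER_CUBIC))
```

```text
t 3.75 [503.3 -65.  106.5] units [0.17 0.06 0.83] [0.01 0.08 0.09] [-1.1  0.7 -0.5]
```

View pics/s3c.png

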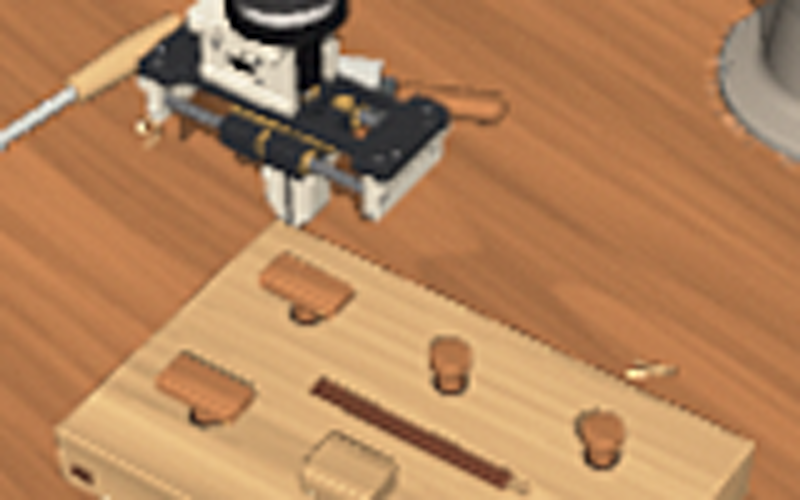

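Run:
```python
from h import *
def proj(n,p):
    c=get_calibration(n);R=Ro.from_euler('xyz',c['orientation']).as_matrix();q=R.T@(np.array(p)-c['eye']);s=q[:2]/q[2];s=s*(1+c['k1']*(s@s));K=c['mtx'];return s*K[0,0]+K[:2,2]
im=capture("top")[100:240,240:400,::-1]
cv2.imwrite('pics/t3c.png',cv2.resize(im,None,fx=5,fy=5,interpolation=cv2.INTER_CUBIC))
im=capture("scene")[100:220,230:390,::-1].copy()
im=cv2.resize(im,None,fx=5,fy=5,interpolation=cv2.INTER_CUBIC)
im2=cv2.imread('pics/t3c.png')
g=get_obs();R=Ro.from_euler('xyz',g['tcp_rot'])
for z,col in((0,(0,0,255)),(-66,(255,0,0)),(-100,(0,255,0))):
  for (x,y) in ([(9,19),(9,-19),(-9,19),(-9,-19)] if z==0 else [(37,95),(37,-95),(-37,95),(-37,-95)]):
    p=g['tool_pos']+R.apply([x,y,z])
    for I,n,o in((im,'scene',(230,100)),(im2,'top',(240,100))):
        q=((proj(n,p)-o)*5).astype(int); cv2.circle(I,tuple(int(v) for v in q),4,col,-1)
cv2.imwrite('pics/s4m.png',im);cv2.imwrite('pics/t4m.png',im2[:600])
```

```text
(no output)
```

View pics/s4m.png

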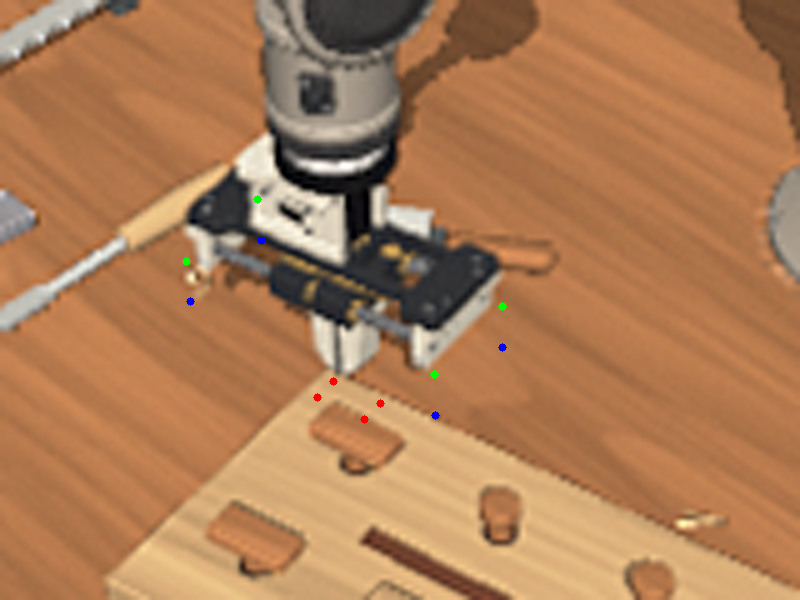

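View pics/t4m.png

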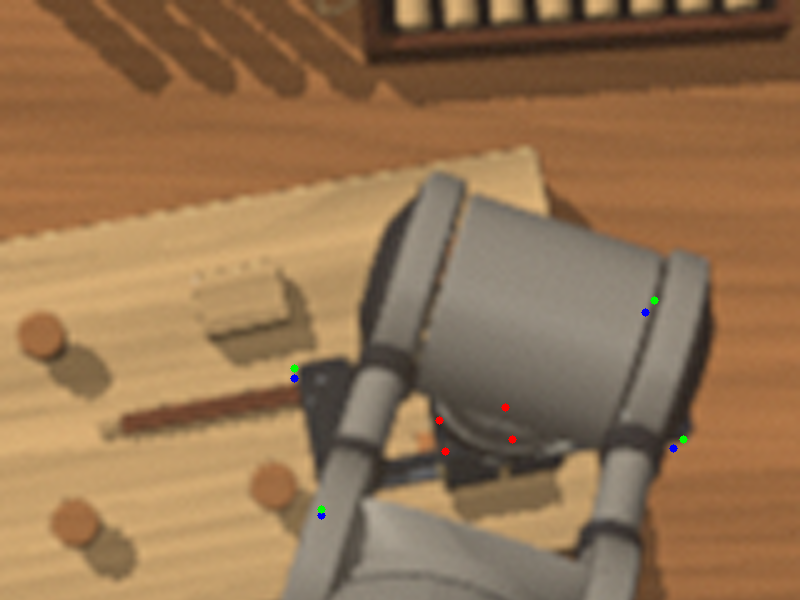

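>>> step_arm:
  moves: [0.17,0.05,0.3,0,0.1,0,1,0,0,0.3,0,0,0,1,0,0,0.2,0,0,0,1,0,0,0,0,0,0,1]

```text
time: 4.23
tool_pos: [502.0, -65.4, 92.8]
tcp_rot: [-3.139, 0.004, -2.92]
contact_force: [0.7, 0.5, -0.3]
grip_width: 0.1
```

>>> step_arm:
  moves: [0,0,0.1,0,0,0,1,0,0,0.1,0,0,0,1,0,0,0,0,0,0,1]

```text
time: 4.48
tool_pos: [502.1, -65.4, 88.4]
tcp_rot: [-3.139, 0.004, -2.92]
contact_force: [0.0, -0.4, -0.1]
grip_width: 0.5
```

Run:
```python
from h import *
need([499.8,-64.5,62],.2156-np.pi)
s=capture("scene")[130:230,240:400,::-1]
cv2.imwrite('pics/s5c.png',cv2.resize(s,None,fx=5,fy=5,interpolation=cv2.INTER_CUBIC))
```

```text
t 4.4833 [502.1 -65.4  88.4] units [0.11 0.07 1.32] [-0.04  0.06  0.09] [ 0.  -0.4 -0.1]
```

View pics/s5c.png

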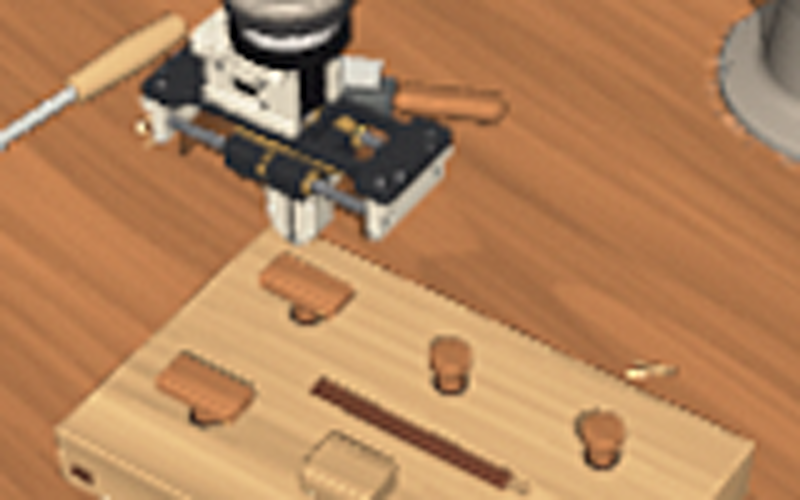

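Run:
```python
from h import *
T=np.array([503.3,-65,106.5]);R=Ro.from_euler('xyz',[3.141,.006,-2.92])
for a,b in(((303,366),(428,328)),((321,487),(500,265)),((350,358),(400,295))):
    p,e=tri((np.array(a)+.5)/5-.5+[240,100],(np.array(b)+.5)/5-.5+[230,100]); print(p,e,R.inv().apply(p-T))
```

```text
[517.20359812  29.96731039 242.94145692] 4.012675040626686 [ -35.25391885   89.67017107 -136.17926742]
[453.94335537  21.16432095 249.24693047] 1.8090781628312878 [  28.35529996   94.98995358 -142.86336275]
[519.31382536   7.21006959 255.80277501] 2.659505830710922 [ -32.38810001   67.01321883 -149.07144213]
```

>>> step_arm:
  moves: [0.1,0.05,0.1,0,0,0,1,0,0,0.1,0,0,0,1,0,0,0.1,0,0,0,1,0,0,0,0,0,0,1]

```text
time: 4.87
tool_pos: [500.0, -64.9, 82.3]
tcp_rot: [-3.139, 0.005, -2.92]
contact_force: [0.7, -0.8, -0.1]
grip_width: 0.3
```

>>> step_arm:
  moves: [0.05,0,0.1,0,0,0,1,0,0,0.1,0,0,0,1,0,0,0,0,0,0,1]

```text
time: 5.12
tool_pos: [499.0, -65.2, 77.9]
tcp_rot: [-3.138, 0.005, -2.92]
contact_force: [-0.7, -0.3, -0.8]
grip_width: 0.4
```

>>> step_arm:
  moves: [0,0,0.1,0,0,0,1,0,0,0.1,0,0,0,1,0,0,0,0,0,0,1]

```text
time: 5.37
tool_pos: [499.1, -65.2, 73.5]
tcp_rot: [-3.138, 0.005, -2.92]
contact_force: [-0.0, -0.1, 0.4]
grip_width: 0.8
```

>>> step_arm:
  moves: [0,0,0.1,0,0,0,1,0,0,0.1,0,0,0,1,0,0,0,0,0,0,1]

```text
time: 5.62
tool_pos: [499.2, -65.3, 69.0]
tcp_rot: [-3.138, 0.005, -2.92]
contact_force: [0.1, 0.1, -0.6]
grip_width: 0.4
```

Run:
```python
from h import *
need([499.8,-64.5,62],.2156-np.pi)
s=capture("scene")[130:230,240:400,::-1]
cv2.imwrite('pics/s6c.png',cv2.resize(s,None,fx=5,fy=5,interpolation=cv2.INTER_CUBIC))
```

```text
t 5.6167 [499.2 -65.3  69. ] units [-0.04  0.03  0.35] [-0.05  0.08  0.09] [ 0.1  0.1 -0.6]
```

View pics/s6c.png

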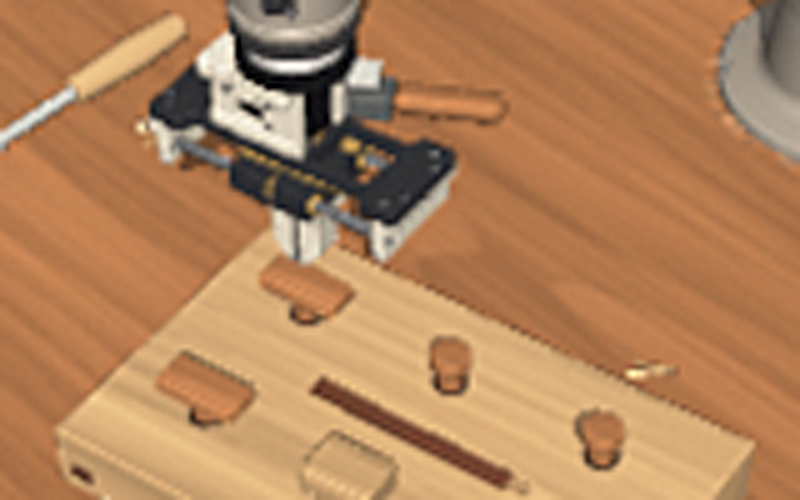

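Run:
```python
from h import *
im=capture("top")[120:240,270:400,::-1]
cv2.imwrite('pics/t6c.png',cv2.resize(im,None,fx=5,fy=5,interpolation=cv2.INTER_CUBIC))
```

```text
(no output)
```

View pics/t6c.png

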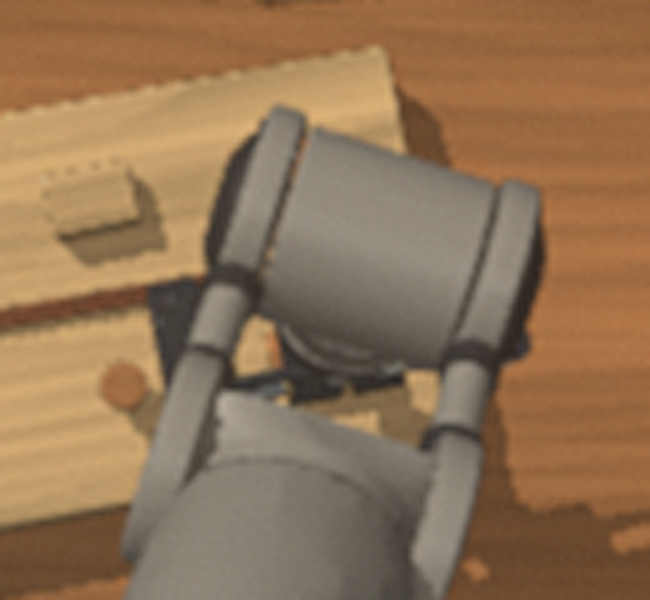

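>>> step_arm:
  moves: [0,0,0.1,0,0,0,1,0,0,0.1,0,0,0,1,0,0,0,0,0,0,1]

```text
time: 5.97
tool_pos: [499.5, -65.4, 65.2]
tcp_rot: [-3.138, 0.006, -2.92]
contact_force: [0.2, -0.7, 1.0]
grip_width: 0.4
```

>>> step_arm:
  moves: [0,0,0.1,0,0,0,1,0,0,0.1,0,0,0,1,0,0,0,0,0,0,1]

```text
time: 6.22
tool_pos: [499.6, -65.4, 60.7]
tcp_rot: [-3.138, 0.006, -2.919]
contact_force: [-0.6, -0.4, -0.6]
grip_width: 0.4
```

>>> step_arm:
  moves: [0,0,0.1,0,0,0,1,0,0,0,0,0,0,1]

```text
time: 6.38
tool_pos: [499.5, -65.3, 58.4]
tcp_rot: [-3.138, 0.006, -2.92]
contact_force: [0.2, 0.0, -0.6]
grip_width: 0.3
```

Run:
```python
from h import *
need([499.8,-64.5,62],.2156-np.pi)
s=capture("scene")[130:230,240:400,::-1]
cv2.imwrite('pics/s7c.png',cv2.resize(s,None,fx=5,fy=5,interpolation=cv2.INTER_CUBIC))
```

```text
t 6.3833 [499.5 -65.3  58.4] units [-0.02  0.04 -0.18] [-0.05  0.08  0.09] [ 0.2  0.  -0.6]
```

View pics/s7c.png

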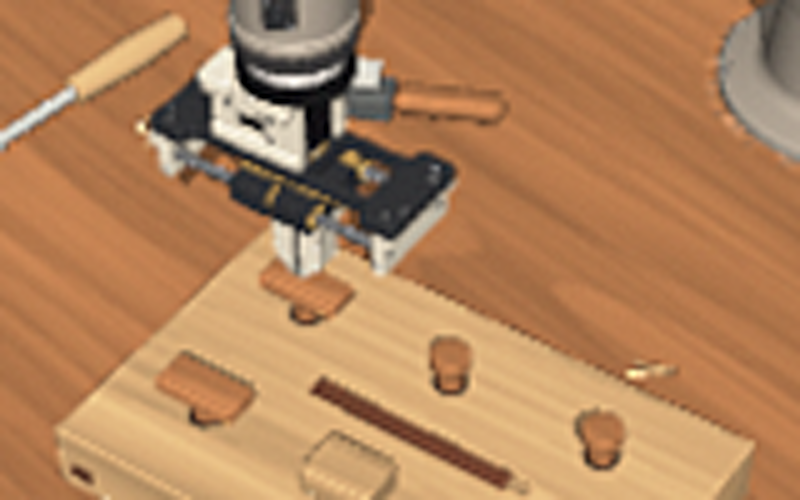

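>>> step_arm:
  moves: [0,0,0.1,0,0,0,1,0,0,0,0,0,0,1]

```text
time: 6.6
tool_pos: [499.8, -65.4, 56.5]
tcp_rot: [-3.138, 0.006, -2.919]
contact_force: [-0.6, -0.4, 0.5]
grip_width: 0.5
```

>>> step_arm:
  moves: [0,0,0.1,0,0,0,1,0,0,0,0,0,0,1]

```text
time: 6.77
tool_pos: [499.8, -65.4, 54.4]
tcp_rot: [-3.138, 0.007, -2.92]
contact_force: [-0.1, 0.2, -0.7]
grip_width: 0.6
```

>>> step_arm:
  moves: [0,0,0.1,0,0,0,1,0,0,0,0,0,0,1]

```text
time: 6.93
tool_pos: [499.9, -65.5, 52.2]
tcp_rot: [-3.138, 0.007, -2.92]
contact_force: [-0.5, 0.2, -0.3]
grip_width: 0.2
```

Run:
```python
from h import *
need([499.8,-64.5,62],.2156-np.pi)
s=capture("scene")[130:230,240:400,::-1]
cv2.imwrite('pics/s8c.png',cv2.resize(s,None,fx=5,fy=5,interpolation=cv2.INTER_CUBIC))
```

```text
t 6.9333 [499.9 -65.5  52.2] units [-0.01  0.05 -0.49] [-0.06  0.09  0.09] [-0.5  0.2 -0.3]
```

View pics/s8c.png

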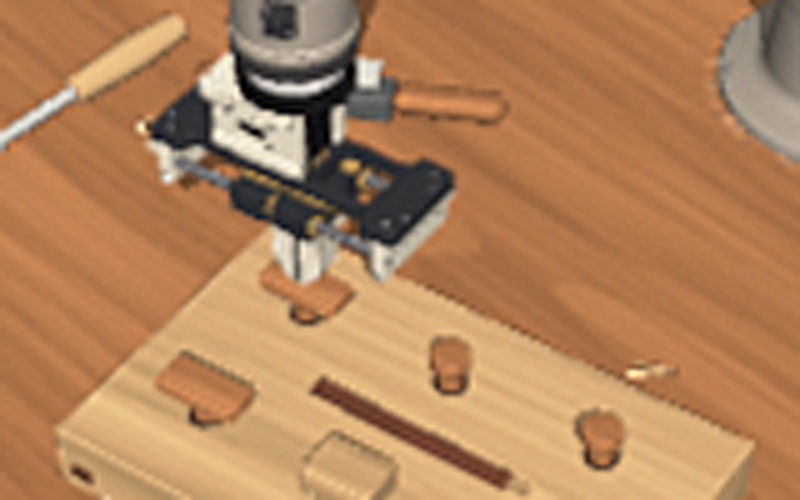

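>>> step_arm:
  moves: [0,0,0.1,0,0,0,1,0,0,0,0,0,0,1]

```text
time: 7.15
tool_pos: [500.1, -65.5, 50.3]
tcp_rot: [-3.137, 0.007, -2.92]
contact_force: [0.3, -0.3, -0.4]
grip_width: 0.1
```

>>> step_arm:
  moves: [0,0,0.1,0,0,0,1,0,0,0,0,0,0,1]

```text
time: 7.32
tool_pos: [500.3, -65.6, 48.2]
tcp_rot: [-3.137, 0.007, -2.919]
contact_force: [0.0, 0.4, 0.9]
grip_width: 0.6
```

>>> step_arm:
  moves: [0,0,0.1,0,0,0,1,0,0,0,0,0,0,1]

```text
time: 7.48
tool_pos: [500.5, -65.6, 46.6]
tcp_rot: [-3.137, 0.008, -2.919]
contact_force: [-0.4, -0.4, 0.1]
grip_width: 0.4
```

>>> step_arm:
  moves: [0,0,0.1,0,0,0,1,0,0,0,0,0,0,1]

```text
time: 7.65
tool_pos: [500.7, -65.7, 45.0]
tcp_rot: [-3.137, 0.009, -2.919]
contact_force: [0.2, 0.0, 0.5]
grip_width: 0.1
```

Run:
```python
from h import *
need([499.8,-64.5,62],.2156-np.pi)
s=capture("scene")[130:230,240:400,::-1]
cv2.imwrite('pics/s9c.png',cv2.resize(s,None,fx=5,fy=5,interpolation=cv2.INTER_CUBIC))
```

```text
t 7.65 [500.7 -65.7  45. ] units [ 0.03  0.06 -0.85] [-0.07  0.12  0.09] [0.2 0.  0.5]
```

View pics/s9c.png

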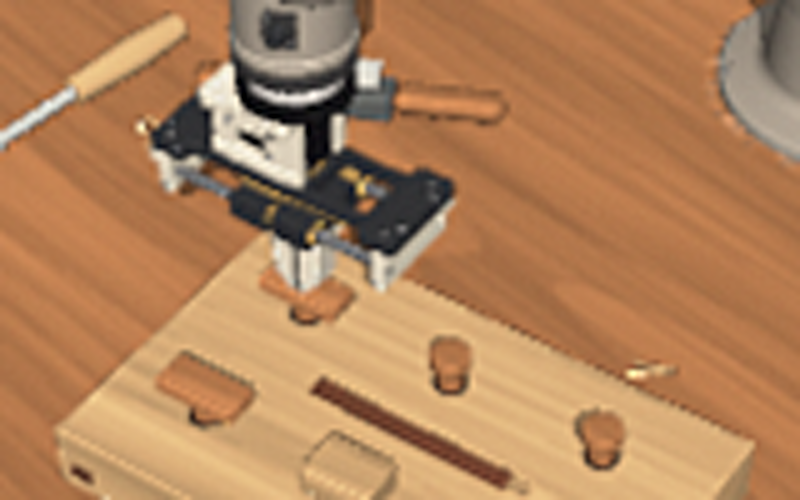

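>>> step_arm:
  moves: [0,0,0.1,0,0.1,0,1,0,0,0,0,0,0,1]

```text
time: 7.87
tool_pos: [500.5, -65.8, 43.1]
tcp_rot: [-3.136, 0.001, -2.919]
contact_force: [-1.7, 0.0, 0.6]
grip_width: 0.3
```

>>> step_arm:
  moves: [0,0,0.1,0,0,0,1,0,0,0,0,0,0,1]

```text
time: 8.03
tool_pos: [500.6, -65.8, 41.2]
tcp_rot: [-3.136, 0.0, -2.919]
contact_force: [0.5, -1.3, -0.1]
grip_width: 0.5
```

>>> step_arm:
  moves: [0,0,0.1,0,0,0,1,0,0,0,0,0,0,1]

```text
time: 8.2
tool_pos: [500.7, -65.8, 39.3]
tcp_rot: [-3.136, 0.001, -2.919]
contact_force: [0.0, 0.7, -0.5]
grip_width: 0.2
```

>>> step_arm:
  moves: [0,0,0.1,0,0,0,1,0,0,0,0,0,0,1]

```text
time: 8.37
tool_pos: [500.8, -65.8, 37.3]
tcp_rot: [-3.136, 0.001, -2.919]
contact_force: [-0.7, 0.1, -0.4]
grip_width: 0.5
```

Run:
```python
from h import *
need([499.8,-64.5,62],.2156-np.pi)
s=capture("scene")[130:230,240:400,::-1]
cv2.imwrite('pics/s10c.png',cv2.resize(s,None,fx=5,fy=5,interpolation=cv2.INTER_CUBIC))
```

```text
t 8.3667 [500.8 -65.8  37.3] units [ 0.03  0.07 -1.24] [-0.08  0.01  0.1 ] [-0.7  0.1 -0.4]
```

View pics/s10c.png

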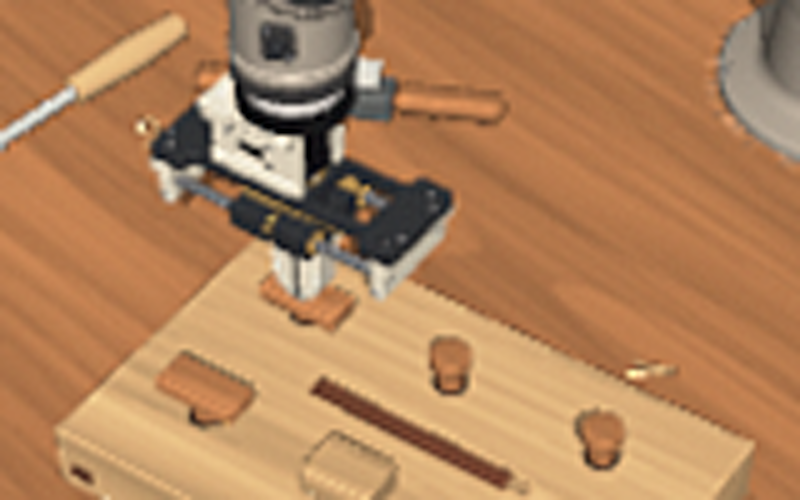

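```bash
cat >> h.py <<'E'
def st():
    g=get_obs(); print(g['time'],g['tool_pos'].round(1),g['tau'].round(2),g['moment'].round(2),g['contact_force'].round(1),g['joint_positions'].round(4).tolist())
E
python3 -c "from h import *;st()"
```

```text
8.4167 [500.8 -65.8  37.3] [ -0.   -44.38 -18.13  -0.07   0.06  -0.  ] [ 0.03 -0.   -0.04] [-0.2  0.4  0.3] [-0.2793, 0.4902, 1.7818, -0.0059, 0.8662, -2.0686]
```

>>> step_arm:
  moves: [0,0,0.08,0,0,0,1,0,0,0,0,0,0,1]

```text
time: 8.58
tool_pos: [500.8, -65.8, 35.7]
tcp_rot: [-3.136, 0.001, -2.919]
contact_force: [-0.3, 0.0, 1.3]
grip_width: 0.3
```

```bash
python3 -c "from h import *;st()"
```

```text
8.5833 [500.8 -65.8  35.7] [-1.000e-02 -4.387e+01 -1.808e+01 -5.000e-02 -1.400e-01  0.000e+00] [0.07 0.04 0.03] [-0.3  0.   1.3] [-0.2793, 0.4927, 1.7832, -0.0059, 0.8623, -2.0686]
```

>>> step_arm:
  moves: [0,0,0.08,0,0,0,1,0,0,0,0,0,0,1]

```text
time: 8.75
tool_pos: [500.8, -65.8, 34.1]
tcp_rot: [-3.136, 0.001, -2.919]
contact_force: [-0.1, 0.3, 0.3]
grip_width: 0.5
```

Run:
```python
from h import *
st()
s=capture("scene")[165:225,240:320,::-1]
cv2.imwrite('pics/s11c.png',cv2.resize(s,None,fx=10,fy=10,interpolation=cv2.INTER_CUBIC))
```

```text
8.75 [500.8 -65.8  34.1] [-1.000e-02 -4.391e+01 -1.803e+01 -5.000e-02 -1.600e-01  0.000e+00] [-0.01  0.05  0.06] [-0.1  0.3  0.3] [-0.2793, 0.4951, 1.7847, -0.006, 0.8583, -2.0685]
```

View pics/s11c.png

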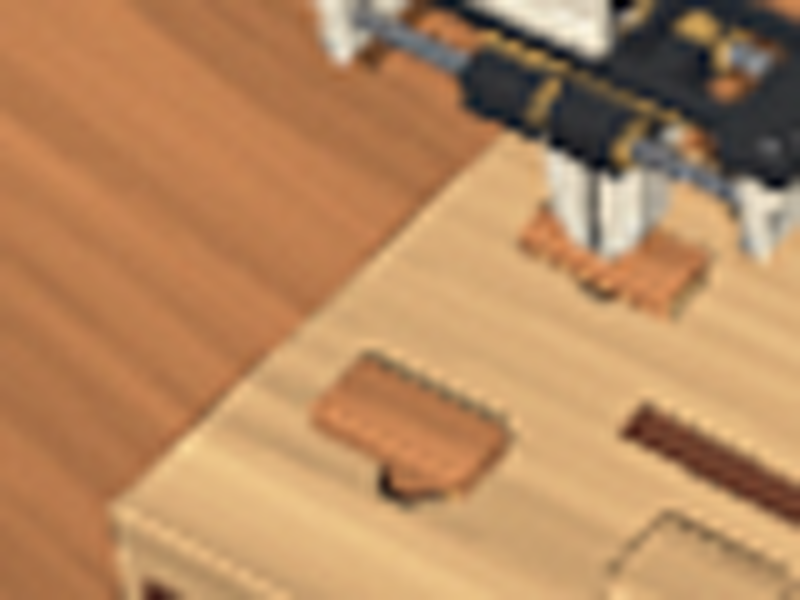

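>>> step_arm:
  moves: [0,0,0.08,0,0,0,1,0,0,0,0,0,0,1]

```text
time: 8.97
tool_pos: [500.8, -65.8, 32.5]
tcp_rot: [-3.136, 0.001, -2.919]
contact_force: [-0.6, 0.2, 0.5]
grip_width: 0.4
```

```bash
python3 -c "from h import *;st()"
```

```text
8.9667 [500.8 -65.8  32.5] [-1.000e-02 -4.399e+01 -1.794e+01 -5.000e-02 -1.400e-01  0.000e+00] [ 0.03  0.08 -0.04] [-0.6  0.2  0.5] [-0.2792, 0.4976, 1.7861, -0.0061, 0.8544, -2.0685]
```

>>> step_arm:
  moves: [0,0,0.06,0,0,0,1,0,0,0,0,0,0,1]

```text
time: 9.13
tool_pos: [500.9, -65.8, 31.3]
tcp_rot: [-3.136, 0.001, -2.919]
contact_force: [-0.2, 0.7, 1.2]
grip_width: 0.6
```

Run:
```python
from h import *
st()
s=capture("scene")[165:225,240:320,::-1]
cv2.imwrite('pics/s12c.png',cv2.resize(s,None,fx=10,fy=10,interpolation=cv2.INTER_CUBIC))
```

```text
9.1333 [500.9 -65.8  31.3] [-3.000e-02 -4.364e+01 -1.783e+01 -5.000e-02 -2.200e-01  0.000e+00] [ 0.07  0.13 -0.05] [-0.2  0.7  1.2] [-0.2792, 0.4994, 1.7872, -0.0061, 0.8514, -2.0685]
```

View pics/s12c.png

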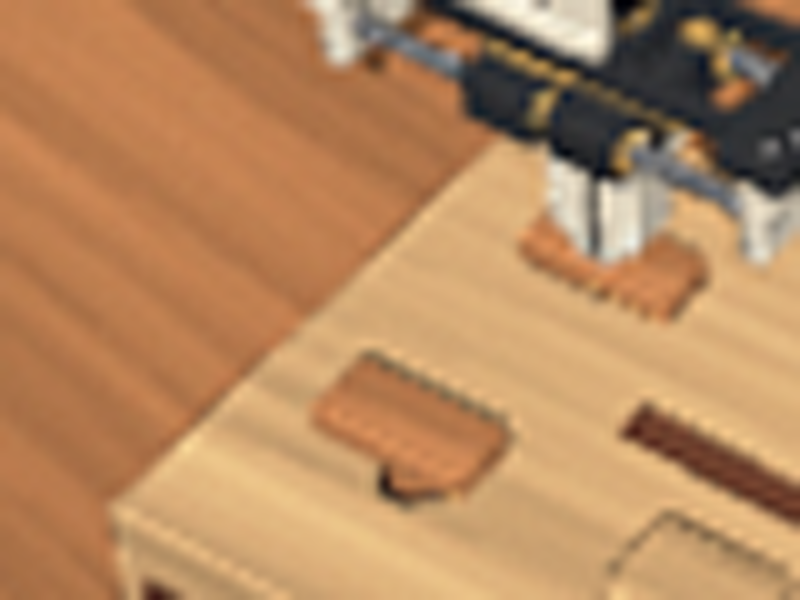

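>>> step_arm:
  moves: [0,0,0.05,0,0,0,1,0,0,0,0,0,0,1]

```text
time: 9.35
tool_pos: [500.9, -65.8, 30.4]
tcp_rot: [-3.136, 0.001, -2.919]
contact_force: [-1.2, -0.8, 1.7]
grip_width: 0.2
```

```bash
python3 -c "from h import *;st()"
```

```text
9.35 [500.9 -65.8  30.4] [-3.000e-02 -4.361e+01 -1.778e+01 -5.000e-02 -2.200e-01  0.000e+00] [0.12 0.16 0.02] [-1.2 -0.8  1.7] [-0.2793, 0.5008, 1.7881, -0.0061, 0.8491, -2.0685]
```

>>> step_arm:
  moves: [0,0,0.05,0,0,0,1,0,0,0,0,0,0,1]

```text
time: 9.52
tool_pos: [500.9, -65.8, 29.5]
tcp_rot: [-3.136, 0.001, -2.919]
contact_force: [0.4, -0.5, 1.7]
grip_width: 0.5
```

Run:
```python
from h import *
st()
s=capture("scene")[165:225,240:320,::-1]
cv2.imwrite('pics/s13c.png',cv2.resize(s,None,fx=10,fy=10,interpolation=cv2.INTER_CUBIC))
```

```text
9.5167 [500.9 -65.8  29.5] [-4.000e-02 -4.359e+01 -1.774e+01 -5.000e-02 -2.400e-01  0.000e+00] [ 0.08  0.16 -0.03] [ 0.4 -0.5  1.7] [-0.2792, 0.5022, 1.7889, -0.0061, 0.8468, -2.0685]
```

View pics/s13c.png

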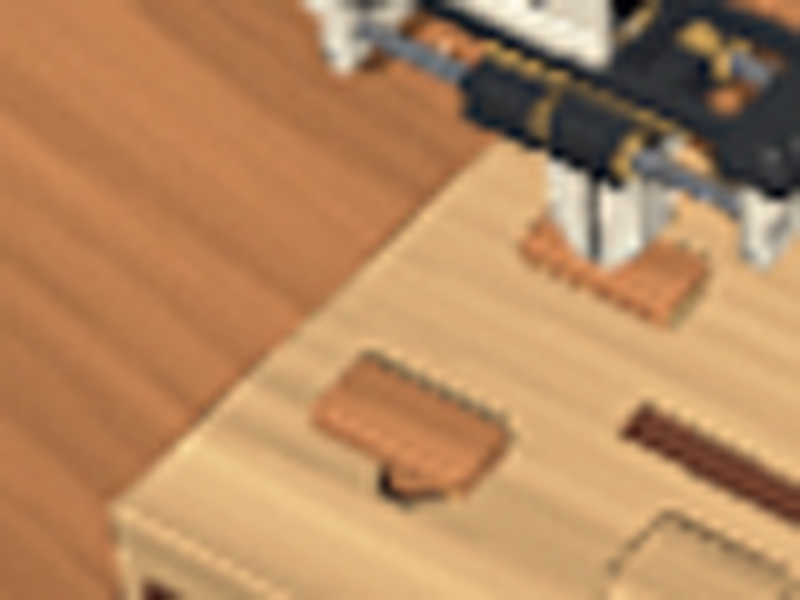

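>>> step_arm:
  moves: [0,0,0.05,0,0,0,1,0,0,0,0,0,0,1]

```text
time: 9.73
tool_pos: [500.9, -65.8, 28.6]
tcp_rot: [-3.136, 0.001, -2.919]
contact_force: [-1.1, 0.6, 2.0]
grip_width: 0.3
```

```bash
python3 -c "from h import *;st()"
```

```text
9.7333 [500.9 -65.8  28.6] [-3.000e-02 -4.356e+01 -1.770e+01 -4.000e-02 -2.500e-01  0.000e+00] [ 0.08  0.12 -0.01] [-1.1  0.6  2. ] [-0.2792, 0.5036, 1.7897, -0.0062, 0.8446, -2.0684]
```

>>> step_arm:
  moves: [0,0,0.05,0,0,0,1,0,0,0,0,0,0,1]

```text
time: 9.9
tool_pos: [500.9, -65.8, 28.6]
tcp_rot: [-3.135, 0.002, -2.919]
contact_force: [0.5, -0.4, -0.2]
grip_width: 0.4
```

Run:
```python
from h import *
st()
s=capture("scene")[165:225,240:320,::-1]
cv2.imwrite('pics/s14c.png',cv2.resize(s,None,fx=10,fy=10,interpolation=cv2.INTER_CUBIC))
```

```text
9.9 [500.9 -65.8  28.6] [-4.000e-02 -4.467e+01 -1.802e+01 -6.000e-02 -0.000e+00 -0.000e+00] [0.06 0.06 0.04] [ 0.5 -0.4 -0.2] [-0.2792, 0.5034, 1.79, -0.0063, 0.8439, -2.0684]
```

View pics/s14c.png

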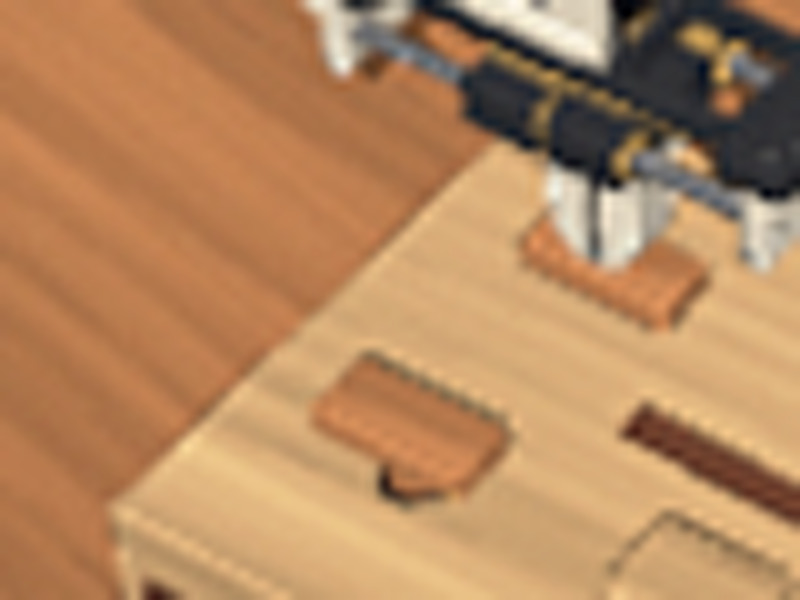

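>>> step_arm:
  moves: [0,0,0.05,0,0,0,1,0,0,0,0,0,0,1]

```text
time: 10.12
tool_pos: [501.2, -65.9, 28.6]
tcp_rot: [-3.135, 0.002, -2.919]
contact_force: [-0.7, -0.4, -0.1]
grip_width: 0.2
```

```bash
python3 -c "from h import *;st();need([606.8,-41,58],.2156-np.pi)"
```

```text
10.1167 [501.2 -65.9  28.6] [-3.000e-02 -4.472e+01 -1.804e+01 -6.000e-02  0.000e+00 -0.000e+00] [ 0.07  0.1  -0.02] [-0.7 -0.4 -0.1] [-0.2791, 0.5033, 1.7901, -0.0063, 0.843, -2.0684]
t 10.1167 [501.2 -65.9  28.6] units [-5.43  0.04 -1.46] [-0.09  0.03  0.1 ] [-0.7 -0.4 -0.1]
```

>>> step_arm:
  moves: [0,0,-0.4,0,0,0,1,0,0,-0.7,0,0,0,1,0,0,-0.7,0,0,0,1,-0.7,0,0,0,0,0,1,-0.9,0,0,0,0,0,1,-0.9,0,0,0,0,0,1,-0.9,0,0,0,0,0,1,-0.9,0,0,0,0,0,1]

```text
time: 10.78
tool_pos: [584.8, -46.5, 66.9]
tcp_rot: [-3.137, -0.001, -2.921]
contact_force: [-0.4, 0.5, 0.5]
grip_width: 0.4
```

```bash
python3 -c "from h import *;need([606.8,-41,55],.2156-np.pi)"
```

```text
t 10.7833 [584.8 -46.5  66.9] units [-1.13  0.03  0.59] [-0.07 -0.02  0.07] [-0.4  0.5  0.5]
```

>>> step_arm:
  moves: [-0.7,0,0.2,0,0,0,1,-0.3,0,0.1,0,0,0,1,0,0,0,0,0,0,1]

```text
time: 11.03
tool_pos: [608.3, -41.3, 60.6]
tcp_rot: [-3.136, 0.001, -2.92]
contact_force: [-0.5, -0.8, -0.8]
grip_width: 0.8
```

Run:
```python
from h import *
need([606.8,-41,50],.2156-np.pi)
st()
s=capture("scene")[160:230,240:330,::-1]
cv2.imwrite('pics/s20.png',cv2.resize(s,None,fx=8,fy=8,interpolation=cv2.INTER_CUBIC))
```

```text
t 11.0333 [608.3 -41.3  60.6] units [0.07 0.03 0.53] [-0.08  0.02  0.08] [-0.5 -0.8 -0.8]
11.0333 [608.3 -41.3  60.6] [ 2.700e-01 -5.357e+01 -2.228e+01 -4.000e-02  4.000e-02  7.000e-02] [ 0.11  0.05 -0.06] [-0.5 -0.8 -0.8] [-0.1907, 0.6181, 1.4536, -0.0053, 1.0667, -1.9803]
```

View pics/s20.png

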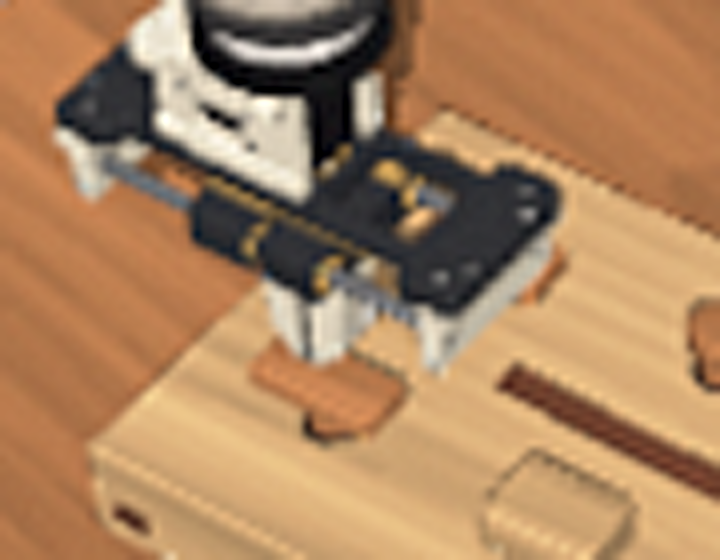

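>>> step_arm:
  moves: [0.05,0.03,0.15,0,0,0,1,0,0,0.15,0,0,0,1,0,0,0.1,0,0,0,1,0,0,0,0,0,0,1]

```text
time: 11.42
tool_pos: [603.5, -41.5, 51.9]
tcp_rot: [-3.137, -0.002, -2.921]
contact_force: [-0.6, -0.7, 0.3]
grip_width: 0.3
```

>>> step_arm:
  moves: [0,0,0.1,0,0,0,1,0,0,0.1,0,0,0,1,0,0,0,0,0,0,1]

```text
time: 11.67
tool_pos: [602.7, -42.0, 47.8]
tcp_rot: [-3.137, -0.002, -2.922]
contact_force: [0.5, -1.8, -0.8]
grip_width: 0.1
```

>>> step_arm:
  moves: [0,0,0.1,0,0,0,1,0,0,0.1,0,0,0,1,0,0,0,0,0,0,1]

```text
time: 11.92
tool_pos: [603.0, -42.1, 44.2]
tcp_rot: [-3.137, -0.001, -2.922]
contact_force: [-0.2, -0.0, -0.9]
grip_width: 0.9
```

Run:
```python
from h import *
need([606.8,-41,30],.2156-np.pi)
st()
s=capture("scene")[160:230,240:330,::-1]
cv2.imwrite('pics/s21.png',cv2.resize(s,None,fx=8,fy=8,interpolation=cv2.INTER_CUBIC))
```

```text
t 11.9167 [603.  -42.1  44.2] units [-0.2   0.02  0.71] [-0.07 -0.02  0.06] [-0.2 -0.  -0.9]
11.9167 [603.  -42.1  44.2] [-3.000e-02 -5.357e+01 -2.092e+01 -8.000e-02  4.000e-02 -0.000e+00] [0.04 0.02 0.04] [-0.2 -0.  -0.9] [-0.1935, 0.6306, 1.4826, -0.0059, 1.0278, -1.9809]
```

View pics/s21.png

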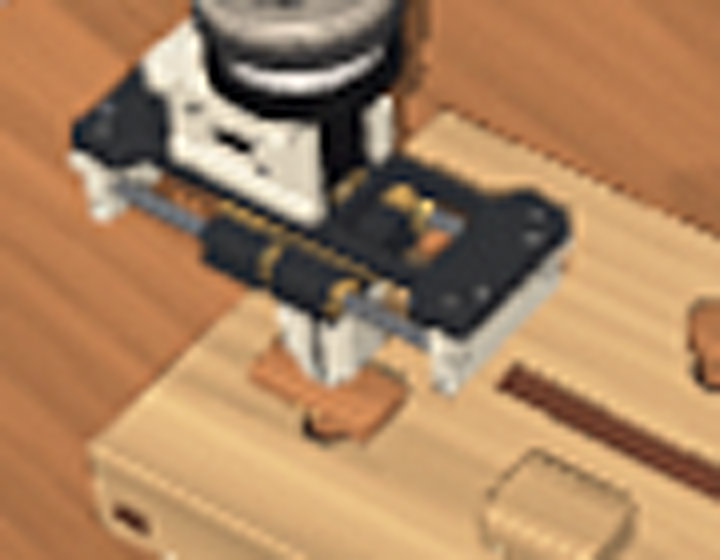

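>>> step_arm:
  moves: [0,0,0.1,0,0,0,1,0,0,0.1,0,0,0,1,0,0,0,0,0,0,1]

```text
time: 12.22
tool_pos: [603.1, -42.1, 41.4]
tcp_rot: [-3.136, -0.001, -2.922]
contact_force: [0.0, 0.2, -0.2]
grip_width: 0.5
```

>>> step_arm:
  moves: [0,0,0.1,0,0,0,1,0,0,0.1,0,0,0,1,0,0,0,0,0,0,1]

```text
time: 12.47
tool_pos: [603.4, -42.1, 38.4]
tcp_rot: [-3.136, 0.0, -2.921]
contact_force: [-0.4, -0.3, 0.6]
grip_width: 0.3
```

>>> step_arm:
  moves: [0,0,0.1,0,0,0,1,0,0,0,0,0,0,1]

```text
time: 12.63
tool_pos: [603.7, -42.2, 36.7]
tcp_rot: [-3.135, 0.001, -2.921]
contact_force: [0.1, 0.6, 0.5]
grip_width: 0.4
```

Run:
```python
from h import *
need([606.8,-41,30],.2156-np.pi)
st()
s=capture("scene")[160:230,240:330,::-1]
cv2.imwrite('pics/s22.png',cv2.resize(s,None,fx=8,fy=8,interpolation=cv2.INTER_CUBIC))
```

```text
t 12.6333 [603.7 -42.2  36.7] units [-0.17  0.03  0.34] [-0.09  0.01  0.07] [0.1 0.6 0.5]
12.6333 [603.7 -42.2  36.7] [-0.000e+00 -5.389e+01 -2.075e+01 -8.000e-02  2.000e-02 -0.000e+00] [ 0.05  0.07 -0.01] [0.1 0.6 0.5] [-0.1932, 0.6394, 1.4899, -0.0063, 1.0089, -1.9809]
```

View pics/s22.png

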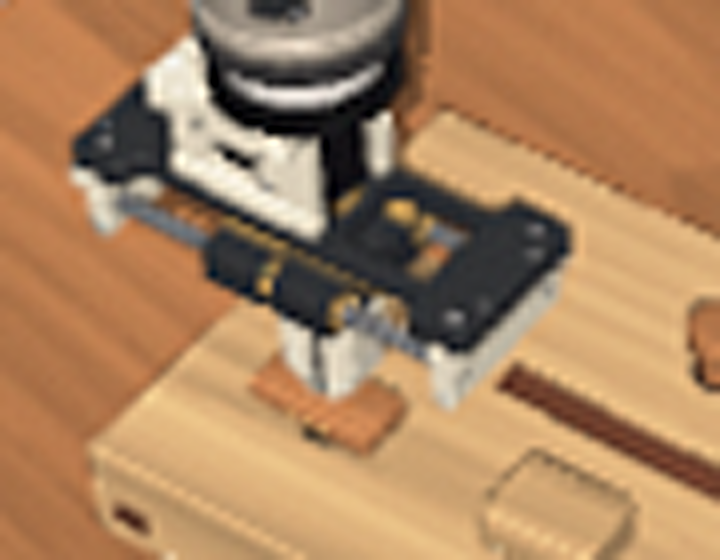

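Descending with the finger, good. Continue in small steps.

>>> step_arm:
  moves: [0,0,0.1,0,0,0,1,0,0,0.08,0,0,0,1,0,0,0,0,0,0,1]

```text
time: 12.93
tool_pos: [603.7, -42.2, 33.6]
tcp_rot: [-3.135, 0.001, -2.921]
contact_force: [-0.9, 0.3, 1.2]
grip_width: 0.2
```

>>> step_arm:
  moves: [0,0,0.08,0,0,0,1,0,0,0,0,0,0,1]

```text
time: 13.1
tool_pos: [603.8, -42.2, 32.2]
tcp_rot: [-3.135, 0.001, -2.921]
contact_force: [-0.5, -0.2, 0.3]
grip_width: 0.4
```

>>> step_arm:
  moves: [0,0,0.06,0,0,0,1,0,0,0,0,0,0,1]

```text
time: 13.27
tool_pos: [603.8, -42.2, 31.1]
tcp_rot: [-3.135, 0.002, -2.921]
contact_force: [-1.0, 0.6, 1.6]
grip_width: 0.4
```

Run:
```python
from h import *
st()
s=capture("scene")[160:230,240:330,::-1]
cv2.imwrite('pics/s23.png',cv2.resize(s,None,fx=8,fy=8,interpolation=cv2.INTER_CUBIC))
```

```text
13.2667 [603.8 -42.2  31.1] [-4.000e-02 -5.310e+01 -2.054e+01 -6.000e-02 -2.600e-01  0.000e+00] [0.1  0.22 0.06] [-1.   0.6  1.6] [-0.1931, 0.6463, 1.4948, -0.0065, 0.9963, -1.9809]
```

View pics/s23.png

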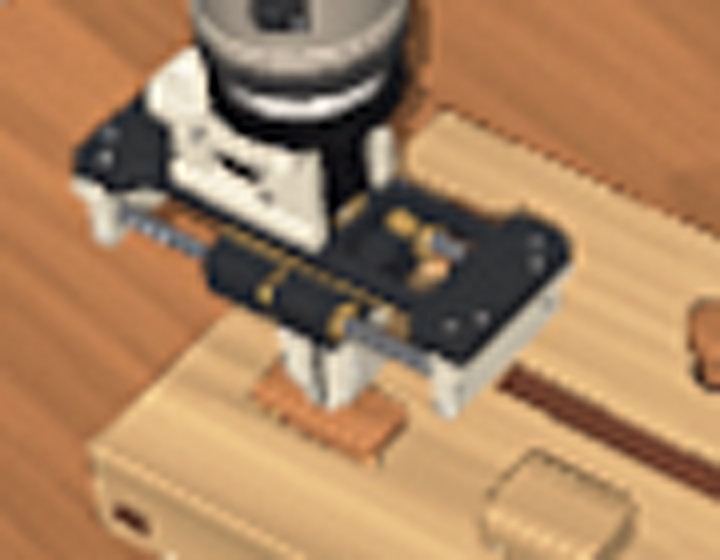

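>>> step_arm:
  moves: [0,0,0.06,0,0,0,1,0,0,0,0,0,0,1]

```text
time: 13.48
tool_pos: [603.8, -42.2, 30.1]
tcp_rot: [-3.135, 0.002, -2.921]
contact_force: [-0.3, 0.7, 0.4]
grip_width: 0.8
```

>>> step_arm:
  moves: [0,0,0.06,0,0,0,1,0,0,0,0,0,0,1]

```text
time: 13.65
tool_pos: [603.8, -42.2, 29.0]
tcp_rot: [-3.135, 0.002, -2.921]
contact_force: [-0.7, 0.5, 0.4]
grip_width: 0.9
```

>>> step_arm:
  moves: [0,0,0.06,0,0,0,1,0,0,0,0,0,0,1]

```text
time: 13.82
tool_pos: [604.0, -42.2, 28.6]
tcp_rot: [-3.135, 0.002, -2.921]
contact_force: [-1.3, 0.8, 0.3]
grip_width: 0.6
```

>>> step_arm:
  moves: [0,0,0.05,0,0,0,1,0,0,0,0,0,0,1]

```text
time: 13.98
tool_pos: [604.1, -42.2, 28.7]
tcp_rot: [-3.134, 0.003, -2.921]
contact_force: [0.2, -1.2, 0.1]
grip_width: 0.8
```

>>> step_arm:
  moves: [0,0,-0.4,0,0,0,1,0,0,-0.8,0,0,0,1,0,0,-1,0,0,0,1,0,0,-1,0,0,0,1,0,0,-1,0,0,0,1,0,0,-1,0,0,0,1,0,0,-1,0,0,0,1,0,0,-1,0,0,0,1]

```text
time: 14.65
tool_pos: [600.5, -40.8, 172.1]
tcp_rot: [-3.14, -0.009, -2.921]
contact_force: [-0.9, -0.1, 0.0]
grip_width: 0.3
```

>>> step_arm:
  moves: [0,1,0,0,0,0,1,0,1,0,0,0,0,1,0,1,0,0,0,0,1,0,1,0,0,0,0,1,0,1,0,0,0,0,1,0,1,0,0,0,0,1,0,1,0,0,0,0,1,0,1,0,0,0,0,1]

```text
time: 15.32
tool_pos: [569.2, 116.5, 178.1]
tcp_rot: [-3.134, 0.003, -2.929]
contact_force: [0.2, -0.1, -0.2]
grip_width: 0.4
```

>>> step_arm:
  moves: [0.7,1,0,0,0,0,1,0.7,1,0,0,0,0,1,0.7,1,0,0,0,0,1,0.7,1,0,0,0,0,1,0.7,1,0,0,0,0,1,0.7,1,0,0,0,0,1,0.7,1,0,0,0,0,1,0.7,1,0,0,0,0,1]

```text
time: 15.98
tool_pos: [421.6, 255.9, 175.8]
tcp_rot: [-3.135, 0.004, -2.93]
contact_force: [0.4, 0.2, -0.4]
grip_width: 0.4
```

>>> step_arm:
  moves: [0.2,1,0,0,0,0,1,0.2,1,0,0,0,0,1,0.2,1,0,0,0,0,1,0.2,1,0,0,0,0,1,0.2,1,0,0,0,0,1,0.2,1,0,0,0,0,1,0,0,0,0,0,0,1]

```text
time: 16.57
tool_pos: [366.2, 376.0, 175.9]
tcp_rot: [-3.137, 0.005, -2.927]
contact_force: [-0.7, 0.1, -0.5]
grip_width: 0.5
```

Run:
```python
from h import *
st()
t=capture("top")[:,:,::-1];s=capture("scene")[:,:,::-1]
cv2.imwrite('pics/topf.png',t);cv2.imwrite('pics/scenef.png',s)
cv2.imwrite('pics/tcf.png',cv2.resize(t[120:240,210:370],None,fx=5,fy=5,interpolation=cv2.INTER_CUBIC))
cv2.imwrite('pics/scf.png',cv2.resize(s[165:285,240:400],None,fx=5,fy=5,interpolation=cv2.INTER_CUBIC))
for n,a in(('top',t),('scene',s)):
    b=cv2.imread(f'pics/{n}0.png'); d=cv2.absdiff(a,b).max(2)
    cv2.imwrite(f'pics/d{n}.png',d*2)
```

```text
16.5667 [366.2 376.  175.9] [  0.59 -42.88 -24.08   0.05   0.12   0.45] [ 0.08  0.01 -0.01] [-0.7  0.1 -0.5] [0.6569, 0.3554, 1.5535, -0.0069, 1.2305, -1.1265]
```

View pics/tcf.png

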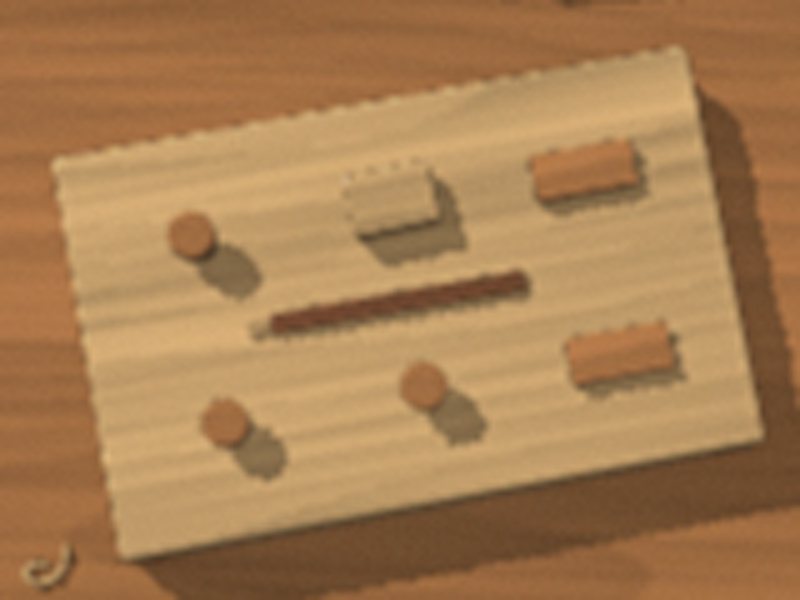

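View pics/scf.png

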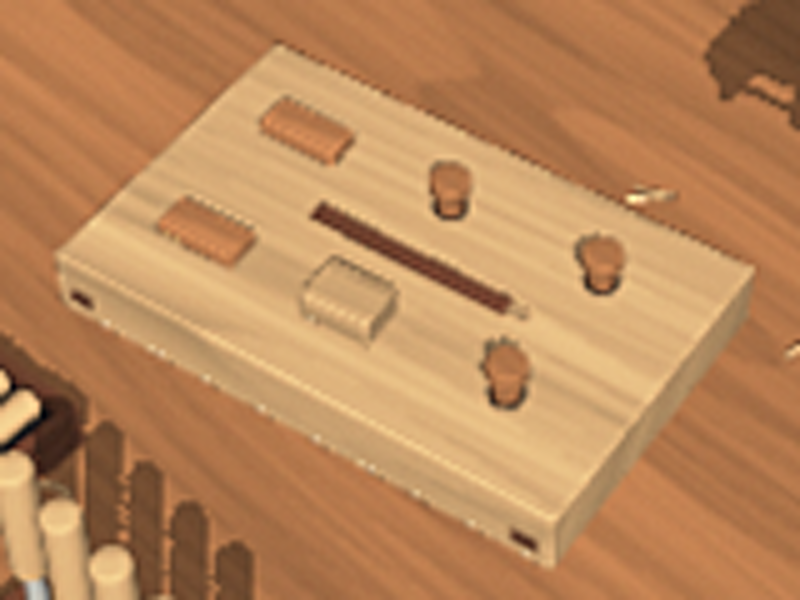

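View pics/dscene.png

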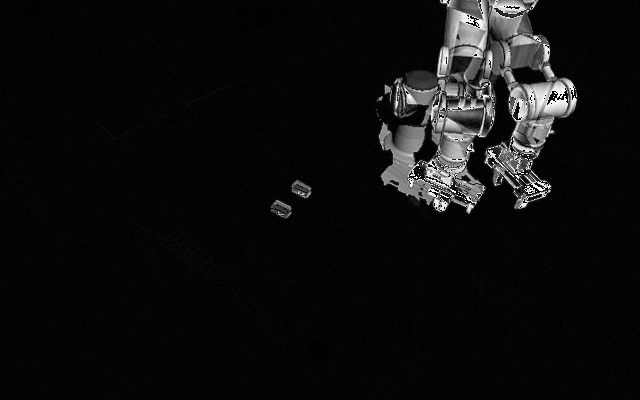

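View pics/topf.png

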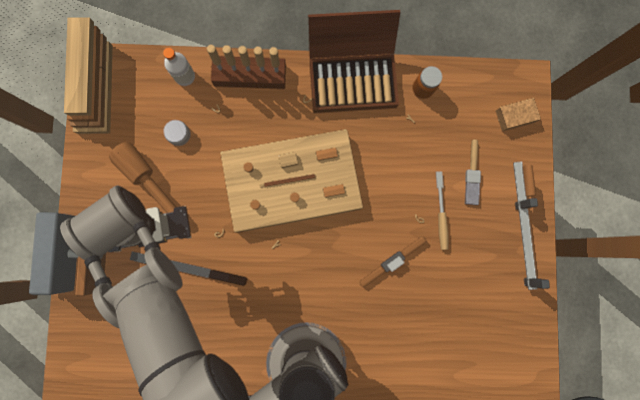

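>>> step_arm:
  moves: [0,0,0,0,0,0,1,0,0,0,0,0,0,1]

```text
time: 16.83
tool_pos: [367.8, 372.4, 175.7]
tcp_rot: [-3.134, 0.004, -2.928]
contact_force: [0.7, 0.1, 0.7]
grip_width: 0.2
```

```bash
python3 -c "
from plant import *
print(close_job())"
```

```text
the job is handed in; nothing more can be done
None
```

I pushed both wide-headed stops down with the closed fingertips in steps of 1–2 mm until each one stopped moving. I then lifted straight up, drew clear and handed the job in at about 16.8 s.

**What the last checks showed:**
- **Stops:** both heads sit flat on the slab in the two camera views, with no stem showing. The TCP stopped at the same reading, z = 28.6 mm, on both, and stayed there when pressed once more.
- **Everything else:** comparing the scene view with the start shows change only at the two stop heads, the arm and its shadow. The dogs, pencil, offcut and tools look unmoved. I also looked over the top view by eye, without a pixel comparison there.

**What did not agree:**
- **Height:** the stop should have been at about z = 62 mm with the heads home, so the reading was about 33 mm low. The cameras also showed the fingertips higher than reported. I went by the pictures and by where the stops stopped moving.
- **Force:** the vertical force never read above about 2 N, though each stop should take about 7 N to push. The force readings therefore could not confirm contact, or that I stayed under the 45 N limit; only the small steps kept the push gentle.

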